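# Check a push-force gauge against the laboratory balance

## Task

Check the hand-held force gauge against the balance: with nothing on the pan, tare the balance by pressing its long green key fully down and letting it up again (leave the small red on/off key alone). Then take the gauge out of its blue rest and press its tip gently on the mark in the middle of the steel pan, gauge upright, at about 5 N (pointer straight down), never beyond its 10 N range; finish while still holding it there, and leave the other things on the bench where they are.

Things in the scene. Friction and masses are not known exactly. Their poses are not given: they have to be found in the camera images.
- tare_key_top (a point): centre of the top of the balance's tare key: long and green, 56 mm along the balance's y, 25 mm along x, 7 mm proud of the white key panel at its front, in front of the display. Sprung: goes down 4 mm (1.4 N to start, 4.2 N fully down). The key and this point's axes tilt 5 degrees down to the front; y runs along the key
- tare_key (a joint): travel of the tare key, m: 0 up, 0.004 fully down
- power_key (a joint): travel of the small round red on/off key (17 mm across, 82 mm to the balance's +y side of the tare key's centre): 0 up, 0.004 fully down; must not be pressed
- balance: compact white and grey top-pan balance, 236 mm deep (x), 184 mm wide (y), pan top 67 mm above the bench; stands firm on the bench. Origin on the bench under its middle; its front (keys) looks to its own -x, the pan is towards its +x
- pan: round steel pan of the balance, 120 mm across, 5 mm thick, rigid under the hand; origin at the centre of its top face, 67 mm above the bench, z up
- pan_mark (a point): the mark in the middle of the pan's top face: a black cross in a red ring 23 mm across
- rest: blue steel bench rest, foot 92 x 96 mm, fixed; an open-topped pocket, 32 x 54 mm (x, y) inside, rims 90 mm (sides) and 86 mm (front, rear) above the bench. The gauge stands in it on ledges 54 mm above the bench, its plunger hanging free between them, and lifts straight up. Origin on the bench under its middle, z up
- gauge: push-force gauge, 0.27 kg (+-20%), upright in the rest: grey metal housing 28 mm thick (x), 50 wide (y), 130 tall; black grip cover 80 to 124 mm above its underside (grip it there from above, across the 50 mm width, along its own y). White dial on its front (own -x), 60 mm above the underside. Origin: centre of the housing's underside; z up, away from the tip
- tip (a point): centre of the flat 10 mm face at the lower end of the gauge's plunger (15 mm wide head), on the gauge's axis, 36 mm below the housing's underside when the plunger is out
- plunger (a joint): how far the gauge's sprung plunger is pushed in, m: 0 out, 0.010 at its end stop. The force on the tip is 1 N per mm: 5 N at 0.005
- pointer (a joint): turn of the dial's red pointer, rad, clockwise seen from the front: 0 straight up (no force), 3.14 straight down on the long red tick (5 N), one full turn at 10 N
- petri_a: covered glass culture dish, 100 mm across, 17 mm high, standing near the front edge of the bench; bystander; origin under its centre
- petri_b: a second such culture dish stacked on petri_a; bystander; origin under its centre
- slide_box: small carton, 34 x 52 x 13 mm, bystander; origin under its centre
- check_weight_200: steel check weight with a knob, 33 mm across, 50 mm tall, bystander; origin under its centre
- check_weight_100: steel check weight with a knob, 27 mm across, 44 mm tall, bystander; origin under its centre
- rubber_bulb: red-brown rubber suction bulb, 50 x 59 x 38 mm, bystander; origin at its underside
- pencil: red wax pencil lying at the front of the bench, 143 x 8 mm; bystander
- forceps: steel forceps lying at the front edge on the right, 136 mm long; bystander
Things that resemble listed ones, but are neither listed nor needed, are in the scene too. Of the things that look like the gauge, the larger one is meant.

How it is judged:
On the way, in this order (a step that is already met when the one before it is completed fails the run):
1. the balance is tared: the long green key is pressed fully down with nothing on the pan (value of joint tare_key above 0.0034 m and contact force between each of gauge, the arm, the fingers and pan below 0.2 N), for 0.05 s.
2. the green key is let up again (value of joint tare_key below 0.001 m), for 0.05 s.
At the end, for the whole second after the job is handed in: The gripper still holds the gauge steady and upright (within 5 degrees), its tip on the pan within 8 mm of the mark, pressing with 3.5 to 6.5 N (plunger in by 3 to 7 mm); the gripper itself touches no part of the balance and the green key is up (contact force between gauge and pan between 3.5 and 6.5 N and value of joint plunger between 0.003 and 0.007 m and horizontal distance between tip and pan_mark below 0.008 m and angle between gauge's own z axis and vertical below 0.087 rad and linear speed of gauge below 0.02 m/s and contact force between the fingers and gauge above 2 N and contact force between each of the fingers, the arm and balance below 0.3 N and value of joint tare_key below 0.001 m); the arm keeps its last pose, push and grip.
It fails at once if the gauge is pressed on the pan beyond its range (12 N) (contact force between gauge and pan above 12 N).
It fails at once if the red on/off key is pressed (value of joint power_key above 0.002 m).
It fails at once if a bystander (culture dish, carton, check weight, rubber bulb, pencil, forceps) is moved by more than 20 mm (distance of any of petri_a, petri_b, slide_box, check_weight_200, check_weight_100, rubber_bulb, pencil, forceps from where it was at the start of the episode above 0.02 m).
It also fails if it takes over 56 s, if anything falls off the work surface, if the arm or the gripper's body presses on something with over 40 N, if the wrist force passes 120 N, or if a joint passes its speed limit or range.

## Robot

A 6-joint arm with a two-finger parallel gripper is mounted at the origin on a cart in front of the work surface, level with it; the furniture and walls round the work are solid. World frame = base frame: x ahead of the robot, y to its left, z up, the work surface at z = 0. Lengths are in m, angles in rad, forces in N, time in s.
With the tool pointing down it reaches from about 0.35 to 0.725 m from the base axis. Payload 6 kg.
Tool frame: the origin (TCP) lies at the very end of the fingers, on their centre line; the grasp point (between the pads) lies 19 mm behind it; z points along the fingers, y is the line along which they close (so a half turn about z gives the same grasp; the last joint's range is limited). The gripper opens to 85 mm and grips with 20 to 120 N. Pads are 22 mm wide; open, the fingers measure 114 mm over their backs; the gripper's body (76 mm by 85 mm) begins 54 mm behind the grasp point. The pads swing forward as they close: fully open they stand 13 mm farther back than shut.
Start: joints at [-0.881, 0.04, 0.085, 0, -1.615, -0.334], TCP at [0.209, -0.562, 0.231] pointing down, gripper open.
Joint ranges: [-2.56, 2.56], [-1.29, 2.01], [-1.08, 1.49], [-3.29, 1.98], [-2.81, -0.18], [-2.99, 2.99]. Speed limits (rad/s): [2.57, 2.57, 3.01, 3.14, 3.14, 3.14].

## Interface

Orientations are given as a unit quaternion [w, x, y, z].
In Python, from cell import ctrl gives the robot as it stands.
- The arm moves only by the tool jog_arm, never from a script. Its arguments are lists of equal length, an entry for each row: "delta_pos": the shift along the world's x, y, z in mm, a list of three; "rot": the turn, a rotation vector about the world's x, y, z in rad, a list of three; "fingers": the closure, from -1 (fully open) to 1 (shut). A call has 1 to 20 rows; each row shifts and turns the commanded pose from where the row before left it; what a row does not reach is not made up. A row lasts 1/12 s, in which the tool goes at most 41.7 mm and 7.16 degrees, less where a joint would pass 70% of its speed; a pose out of reach is approached as far as the arm can. A call with a gripper value outside its range is refused whole. The fingers move at their own pace and stop on an object; "force" is the grip in N (left out, the last holds). Time passes only in rows, so rows that do not move let the fingers close. It gives the time, the measured TCP pose, the force, the opening and the grip force at its end, in the units of the state.
- ctrl.read_state(): the state, without advancing time (a new reading comes with each control period).
- ctrl.read_camera(name): name is "scene" or "top"; returns the picture (480x640x3 uint8, red, green, blue); there is no depth.
- ctrl.camera_model(name): a dict with "intrinsics" (3x3 intrinsics, pixels), "distortion" ([k1, k2, p1, p2, k3] as OpenCV has them; the pictures are not rectified), "camera_from_world" (4x4, takes a point from world to camera coordinates). Camera axes: x right, y up, looking along -z (the intrinsics and any distortion apply to the point x, -y, -z); pixel columns grow to the right and rows downward; lengths in m; the calibration is good to about 2 mm. A picture is of the moment at which its call begins. camera_model takes no time and is no camera call.
- ctrl.close_job(): hands the job in; it is judged then, once.
The state is a dict: "time_s": time; "joint_positions": joint angles; "joint_velocities": joint speeds; "tau": joint torques, N m; "position": TCP position; "orientation": TCP orientation; "ft_force": force on the tool from outside, world axes, zero at the start; "ft_torque": the same for the moment, N m; "opening": finger opening in m; "grasp_force": force on a finger pad.
Only numpy, scipy, OpenCV 4.12 (cv2) and the standard library are available. Lean on these libraries where they do the work, as an engineer would, in place of code of your own. Each camera call takes 0.05 s, during which the arm holds its last target. There are 200 camera calls.

## Working session

There is one attempt and no reset: what is moved stays moved. The work goes in short steps, Python scripts to look and compute and a tool call to move; the robot and the scene stay as the last step left them, time stands still between calls to the robot, and variables do not carry over. Pictures are saved under pics/ and viewed, at most 10 in all, crops included, and the job is handed in when it is done.

Besides the shell and the picture viewer there is one more tool, called after "Call:" as name(argument=value, ...), one argument or row to a line, values as JSON. jog_arm: Moves the arm, as the interface text tells. Its arguments: {"type":"object","properties":{"delta_pos":{"type":"array","items":{"type":"array","items":{"type":"number"}}},"rot":{"type":"array","items":{"type":"array","items":{"type":"number"}}},"fingers":{"type":"array","items":{"type":"number"}},"force":{"type":"number"}},"required":["delta_pos","rot","fingers"]}

```bash
mkdir -p pics
cat > h.py <<'E'
import numpy as np, cv2
from cell import ctrl
def snap(n,f):
    im=ctrl.read_camera(n); cv2.imwrite(f'pics/{f}.png',im[:,:,::-1]); return im
def ray(n,u,v):
    m=ctrl.camera_model(n); K=np.array(m['intrinsics'],float); T=np.array(m['camera_from_world'])
    p=cv2.undistortPoints(np.array([[[u,v]]],float),K,np.array(m['distortion'],float))[0,0]
    d=T[:3,:3].T@np.array([p[0],-p[1],-1]); return -T[:3,:3].T@T[:3,3],d
def on(n,u,v,z):
    c,d=ray(n,u,v); return c+d*(z-c[2])/d[2]
def proj(n,P):
    m=ctrl.camera_model(n); K=np.array(m['intrinsics'],float); T=np.array(m['camera_from_world'])
    q=T[:3,:3]@np.array(P)+T[:3,3]
    return cv2.projectPoints(np.array([[q[0],-q[1],-q[2]]]),np.zeros(3),np.zeros(3),K,np.array(m['distortion'],float))[0].ravel()
E
python3 - <<'E'
from h import *
snap('top','t0');snap('scene','s0')
for n in('top','scene'):print(ray(n,320,240))
s=ctrl.read_state();print(s['position'],s['orientation'],s['opening'])
E
```

```text
(array([ 0.36956698, -0.03273322,  1.1403308 ]), array([ 0.09432174,  0.0385306 , -0.99491593]))
(array([-0.38613743,  0.44209494,  0.92523362]), array([ 0.67670396, -0.35704889, -0.64392543]))
[ 0.20898258 -0.56212857  0.23038183] [-1.98380779e-04 -1.76993441e-01  9.84211712e-01  7.66543559e-04] 0.08550946893529847
```

View pics/t0.png

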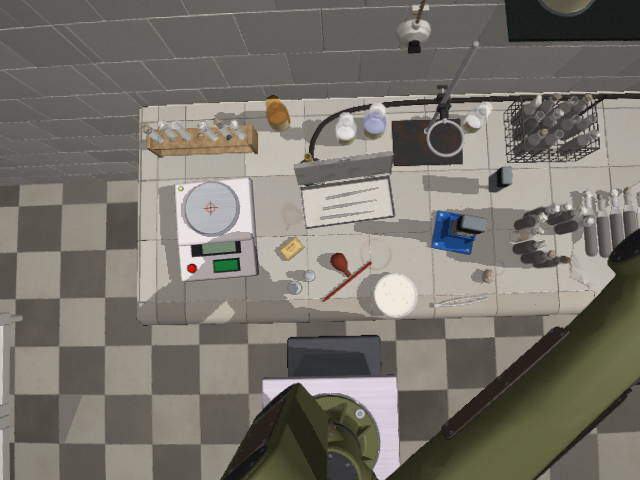

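View pics/s0.png

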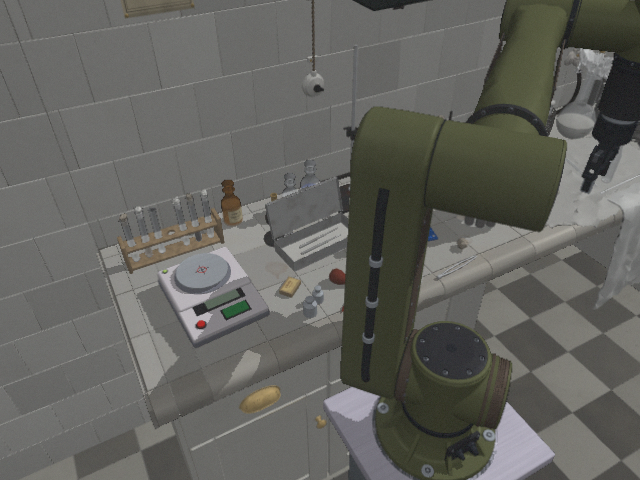

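The top view shows the balance (pan mark about 210,208; green key 227,265; red key 192,268), the blue rest (455,232) with the gauge top near (470,224), and a smaller decoy at (501,178). The scene view shows the balance clearly, but the arm hides the rest.

Run:
```python
from h import *
t=cv2.imread('pics/t0.png');s=cv2.imread('pics/s0.png')
def blob(im,lo,hi,box):
    h=cv2.cvtColor(im,cv2.COLOR_BGR2HSV);m=cv2.inRange(h,lo,hi);k=np.zeros_like(m);x0,y0,x1,y1=box;k[y0:y1,x0:x1]=m[y0:y1,x0:x1]
    c=max(cv2.findContours(k,0,1)[0],key=cv2.contourArea);M=cv2.moments(c)
    return (M['m10']/M['m00'],M['m01']/M['m00']),cv2.minAreaRect(c)
def rep(name,n,b,z):
    c,r=b; P=[on(n,*q,z)[:2] for q in cv2.boxPoints(r)]
    print(name,n,np.round(c,1),np.round(on(n,*c,z),4),'box',np.round(P,3).tolist())
rep('green','top',blob(t,(45,120,40),(80,255,255),(205,250,245,280)),.045)
rep('green','scene',blob(s,(45,120,40),(80,255,255),(210,290,260,330)),.045)
rep('red','top',blob(t,(0,150,100),(8,255,255),(180,255,202,280)),.045)
rep('mark','top',blob(t,(0,60,60),(8,255,255),(195,195,225,222)),.067)
rep('mark','scene',blob(s,(0,40,60),(10,255,255),(185,255,220,285)),.067)
rep('rest','top',blob(t,(100,120,60),(125,255,255),(420,200,490,260)),.0)
for c in [(178,182),(252,178),(257,276),(183,280)]: print('bal',np.round(on('top',*c,.05),3))
cv2.imwrite('pics/c1.png',np.hstack([cv2.resize(t[195:265,420:500],None,fx=5,fy=5,interpolation=2),cv2.resize(t[215:285,175:255],None,fx=5,fy=5,interpolation=2)]))
```

```text
green top [225.8 265. ] [0.4214 0.2306 0.045 ] box [[0.432, 0.26], [0.436, 0.203], [0.411, 0.201], [0.407, 0.258]]
green scene [235.2 308.6] [0.4211 0.2314 0.045 ] box [[0.433, 0.257], [0.437, 0.202], [0.409, 0.205], [0.405, 0.259]]
red top [191.2 267.9] [0.4166 0.3124 0.045 ] box [[0.424, 0.32], [0.423, 0.303], [0.409, 0.304], [0.41, 0.32]]
mark top [210.6 208.1] [0.5527 0.2601 0.067 ] box [[0.565, 0.271], [0.564, 0.252], [0.543, 0.252], [0.544, 0.271]]Traceback (most recent call last):
  File "<stdin>", line 14, in <module>
  File "<stdin>", line 6, in blob
ZeroDivisionError: float division by zero
```

Run:
```python
from h import *
t=cv2.imread('pics/t0.png');s=cv2.imread('pics/s0.png')
h=cv2.cvtColor(t,cv2.COLOR_BGR2HSV);m=cv2.inRange(h,(100,120,40),(125,255,255));k=np.zeros_like(m);k[200:260,420:490]=m[200:260,420:490]
p=cv2.findNonZero(k);print(cv2.boundingRect(p))
m2=np.array(on('scene',203,269,.067));print('mark scene',m2)
a=ray('top',225.8,265);b=ray('scene',235.2,308.6)
A=np.c_[a[1],-b[1]];x=np.linalg.lstsq(A,b[0]-a[0],rcond=None)[0];print('green tri',a[0]+a[1]*x[0],b[0]+b[1]*x[1])
cv2.imwrite('pics/c1.png',np.hstack([cv2.resize(t[195:265,425:495],None,fx=8,fy=8,interpolation=cv2.INTER_CUBIC)]))
```

```text
(432, 211, 44, 44)
mark scene [0.55520696 0.25677003 0.067     ]
green tri [0.42136874 0.23073827 0.04449208] [0.42160692 0.23117001 0.04460714]
```

View pics/c1.png

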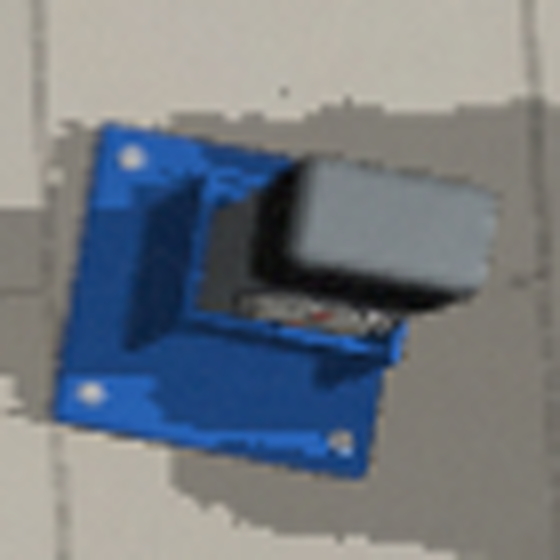

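The crop shows the gauge's grey top face with corners near crop (307,160), (497,190), (487,283) and (295,262), and rest foot corners near (103,125), (55,415) and (362,475).

Run:
```python
from h import *
f=lambda q,z:on('top',425+(q[0]+.5)/8-.5,195+(q[1]+.5)/8-.5,z)[:2]
T=[f(q,.184) for q in[(307,160),(497,190),(487,283),(295,262)]]
F=[f(q,.004) for q in[(103,125),(55,415),(362,475)]]
print('top',np.round(T,3).tolist(),np.mean(T,0),[np.linalg.norm(T[i]-T[i-1]).round(3) for i in range(4)])
print('foot',np.round(F,3).tolist(),(F[0]+F[2])/2)
for d in(T[0]-T[1],T[3]-T[2],F[1]-F[2]): print(np.degrees(np.arctan2(-d[0],d[1])))
d=F[0]-F[1];print(np.degrees(np.arctan2(d[1],d[0])))
from scipy.spatial.transform import Rotation as R
w,x,y,z=ctrl.read_state()['orientation'];print(R.from_quat([x,y,z,w]).as_matrix().round(3))
```

```text
top [[0.504, -0.287], [0.495, -0.335], [0.471, -0.331], [0.478, -0.283]] [ 0.48674563 -0.30926957] [np.float64(0.026), np.float64(0.049), np.float64(0.024), np.float64(0.049)]
foot [[0.541, -0.274], [0.454, -0.256], [0.433, -0.347]] [ 0.48734776 -0.31045914]
-10.677910825977888
-7.918469255116121
-12.777130419741283
-12.07140372249013
[[-0.937 -0.348 -0.001]
 [-0.348  0.937  0.001]
 [ 0.     0.002 -1.   ]]
```

Foot centre and gauge axis agree at (0.487, -0.310), yaw about -11.5°. The key is at (0.421, 0.231, 0.0445), yaw about 3.7°. I'm heading for the key with the fingers shut.

Call:
jog_arm(
  delta_pos=[
    [15,24,5],
    [15,24,5],
    [15,24,5],
    [15,24,5],
    [15,24,5],
    [15,24,5],
    [15,24,5],
    [15,24,5],
    [9,34,0],
    [9,34,0],
    [9,34,0],
    [9,34,0],
    [9,34,0],
    [9,34,0],
    [9,34,0],
    [9,34,0],
    [9,34,0],
    [9,34,0],
    [9,34,0],
  ],
  rot=[
    [0,0,-0.097],
    [0,0,-0.097],
    [0,0,-0.097],
    [0,0,0],
    [0,0,0],
    [0,0,0],
    [0,0,0],
    [0,0,0],
    [0,0,0],
    [0,0,0],
    [0,0,0],
    [0,0,0],
    [0,0,0],
    [0,0,0],
    [0,0,0],
    [0,0,0],
    [0,0,0],
    [0,0,0],
    [0,0,0],
  ],
  fingers=[1,1,1,1,1,1,1,1,1,1,1,1,1,1,1,1,1,1,1],
  force=40,
)

```text
time_s: 1.68
position: [0.4279, 0.0055, 0.2712]
orientation: [0.0, -0.033, 0.999, 0.0]
ft_force: [-0.0, -0.4, 0.0]
opening: -0.0
grasp_force: 0.0
```

Call:
jog_arm(
  delta_pos=[
    [-1,32,-10],
    [-1,32,-10],
    [-1,32,-20],
    [-1,32,-25],
    [-1,32,-30],
    [-1,32,-30],
    [-1,34,-30],
    [0,0,0],
    [0,0,0],
    [0,0,0],
  ],
  rot=[
    [0,0,0],
    [0,0,0],
    [0,0,0],
    [0,0,0],
    [0,0,0],
    [0,0,0],
    [0,0,0],
    [0,0,0],
    [0,0,0],
    [0,0,0],
  ],
  fingers=[1,1,1,1,1,1,1,1,1,1],
)

```text
time_s: 2.52
position: [0.4213, 0.2235, 0.1221]
orientation: [0.0, -0.033, 0.999, -0.0]
ft_force: [0.3, -0.4, 0.8]
opening: 0.0002
grasp_force: 0.0
```

Call:
jog_arm(
  delta_pos=[
    [0,7,-25],
    [0,0,-25],
    [0,0,-18],
    [0,0,-4],
    [0,0,-2],
    [0,0,-2],
    [0,0,-1],
    [0,0,-1],
    [0,0,-1],
    [0,0,-1],
    [0,0,0],
    [0,0,0],
  ],
  rot=[
    [0,0,0],
    [0,0,0],
    [0,0,0],
    [0,0,0],
    [0,0,0],
    [0,0,0],
    [0,0,0],
    [0,0,0],
    [0,0,0],
    [0,0,0],
    [0,0,0],
    [0,0,0],
  ],
  fingers=[1,1,1,1,1,1,1,1,1,1,1,1],
)

```text
time_s: 3.52
position: [0.4223, 0.2311, 0.0433]
orientation: [0.001, -0.033, 0.999, 0.001]
ft_force: [2.5, -2.3, 6.3]
opening: 0.0001
grasp_force: 2.9
```

Call:
jog_arm(
  delta_pos=[
    [0,0,-1],
    [0,0,-1],
    [0,0,0],
    [0,0,0],
  ],
  rot=[
    [0,0,0],
    [0,0,0],
    [0,0,0],
    [0,0,0],
  ],
  fingers=[1,1,1,1],
)

```text
time_s: 3.85
position: [0.4225, 0.2311, 0.043]
orientation: [0.002, -0.033, 0.999, 0.0]
ft_force: [-4.1, -3.4, 15.8]
opening: -0.0003
grasp_force: 7.9
```

Call:
jog_arm(
  delta_pos=[
    [0,0,2.5],
    [0,0,0],
    [0,0,0],
  ],
  rot=[
    [0,0,0],
    [0,0,0],
    [0,0,0],
  ],
  fingers=[1,1,1],
)

```text
time_s: 4.1
position: [0.422, 0.2312, 0.0433]
orientation: [0.001, -0.033, 0.999, 0.001]
ft_force: [3.1, -1.2, 4.9]
opening: -0.0003
grasp_force: 2.7
```

Call:
jog_arm(
  delta_pos=[
    [0,0,1.5],
    [0,0,0],
    [0,0,0],
  ],
  rot=[
    [0,0,0],
    [0,0,0],
    [0,0,0],
  ],
  fingers=[1,1,1],
)

```text
time_s: 4.35
position: [0.4214, 0.231, 0.0439]
orientation: [0.0, -0.032, 0.999, 0.0]
ft_force: [2.0, 1.2, 3.8]
opening: -0.0002
grasp_force: 1.8
```

Call:
jog_arm(
  delta_pos=[
    [0,0,2],
    [0,0,0],
    [0,0,0],
  ],
  rot=[
    [0,0,0],
    [0,0,0],
    [0,0,0],
  ],
  fingers=[1,1,1],
)

```text
time_s: 4.6
position: [0.4209, 0.2308, 0.0455]
orientation: [-0.0, -0.032, 0.999, 0.0]
ft_force: [1.4, 0.8, 2.2]
opening: 0.0002
grasp_force: 1.3
```

The force profile confirms the key reached its stop and is springing back. Next I rise and travel to the gauge, opening the fingers on the way.

Call:
jog_arm(
  delta_pos=[
    [0,0,10],
    [0,0,30],
    [0,0,38],
    [0,0,38],
    [0,0,38],
    [0,0,38],
    [0,0,38],
    [4,-36,0],
    [4,-36,0],
    [4,-36,0],
    [4,-36,0],
    [4,-36,0],
    [4,-36,0],
    [4,-36,0],
    [4,-36,0],
    [4,-36,0],
    [4,-36,0],
  ],
  rot=[
    [0,0,0],
    [0,0,0],
    [0,0,0],
    [0,0,0],
    [0,0,0],
    [0,0,0],
    [0,0,0],
    [0,0,-0.053],
    [0,0,-0.053],
    [0,0,-0.053],
    [0,0,-0.053],
    [0,0,-0.053],
    [0,0,0],
    [0,0,0],
    [0,0,0],
    [0,0,0],
    [0,0,0],
  ],
  fingers=[1,1,1,1,1,1,1,-1,-1,-1,-1,-1,-1,-1,-1,-1,-1],
)

```text
time_s: 6.02
position: [0.4602, -0.131, 0.2755]
orientation: [-0.001, 0.1, 0.995, 0.0]
ft_force: [1.8, 0.7, -0.9]
opening: 0.0853
grasp_force: 0.0
```

Call:
jog_arm(
  delta_pos=[
    [5,-36,0],
    [5,-36,0],
    [5,-36,0],
    [5,-36,0],
    [6,-37,0],
    [0,0,0],
    [0,0,0],
  ],
  rot=[
    [0,0,0],
    [0,0,0],
    [0,0,0],
    [0,0,0],
    [0,0,0],
    [0,0,0],
    [0,0,0],
  ],
  fingers=[-1,-1,-1,-1,-1,-1,-1],
)

```text
time_s: 6.6
position: [0.4863, -0.3117, 0.2737]
orientation: [-0.002, 0.102, 0.995, 0.001]
ft_force: [-0.2, 0.4, -0.2]
opening: 0.0851
grasp_force: 0.0
```

Run:
```python
from h import *
s=snap('scene','s2');t=snap('top','t2')
cv2.imwrite('pics/c2.png',np.hstack([cv2.resize(s[130:330,380:600],(400,364)),cv2.resize(t[150:350,380:600],(400,364))])[:,:,::-1])
print(ctrl.read_state()['position'])
```

```text
[ 0.48677427 -0.31002487  0.27528289]
```

View pics/c2.png

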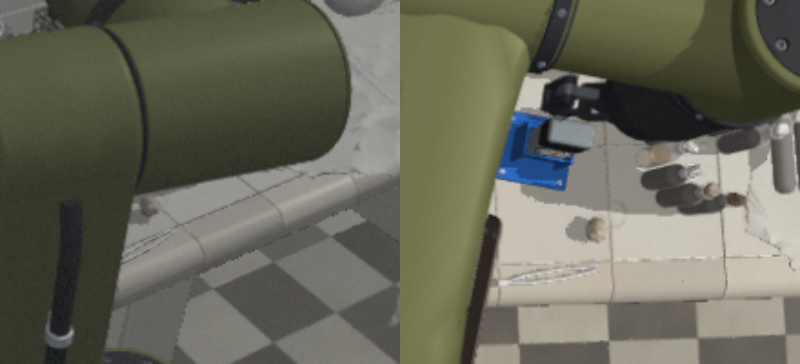

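The scene view is blocked by the arm. The top view shows the gauge still in its rest and the gripper's left finger near full pixel (469,202). I'll check that against the projection.

Run:
```python
from h import *
p=np.array(ctrl.read_state()['position']);y=np.array([np.sin(.203),np.cos(.203),0])
for dz in(0,.02,.04):print(proj('top',p+y*.05+[0,0,dz]),proj('top',p+[0,0,dz]))
print(proj('top',[.487,-.310,.184]))
```

```text
[461.66864298 211.37461662] [488.464729   216.05669642]
[464.50354156 209.67197152] [491.91515932 214.46371236]
[467.47233081 207.88855796] [495.52784843 212.79535358]
[474.48480306 222.38800206]
```

Call:
jog_arm(
  delta_pos=[
    [0,0,-30],
    [0,0,-30],
    [0,0,-15],
    [0,0,-15],
    [0,0,-15],
    [0,0,-15],
    [0,0,-15],
    [0,0,-3],
    [0,0,0],
    [0,0,0],
  ],
  rot=[
    [0,0,0],
    [0,0,0],
    [0,0,0],
    [0,0,0],
    [0,0,0],
    [0,0,0],
    [0,0,0],
    [0,0,0],
    [0,0,0],
    [0,0,0],
  ],
  fingers=[-1,-1,-1,-1,-1,-1,-1,-1,-1,-1],
)

```text
time_s: 7.53
position: [0.4875, -0.3099, 0.139]
orientation: [0.001, 0.099, 0.995, -0.0]
ft_force: [-0.5, -0.0, 0.1]
opening: 0.0855
grasp_force: 0.0
```

Call:
jog_arm(
  delta_pos=[
    [0,0,0],
    [0,0,0],
    [0,0,0],
    [0,0,0],
    [0,0,0],
    [0,0,0],
    [0,0,0],
    [0,0,0],
    [0,0,0],
    [0,0,0],
  ],
  rot=[
    [0,0,0],
    [0,0,0],
    [0,0,0],
    [0,0,0],
    [0,0,0],
    [0,0,0],
    [0,0,0],
    [0,0,0],
    [0,0,0],
    [0,0,0],
  ],
  fingers=[0,0.2,0.4,0.6,0.8,1,1,1,1,1],
  force=60,
)

```text
time_s: 8.37
position: [0.4877, -0.3104, 0.1388]
orientation: [0.001, 0.1, 0.995, -0.0]
ft_force: [-0.3, 3.1, 5.4]
opening: 0.0492
grasp_force: 62.8
```

Call:
jog_arm(
  delta_pos=[
    [0,0,3],
    [0,0,8],
    [0,0,12],
    [0,0,15],
    [0,0,20],
    [0,0,25],
    [0,0,25],
    [0,0,25],
    [0,0,17],
    [0,0,0],
    [0,0,0],
    [0,0,0],
  ],
  rot=[
    [0,0,0],
    [0,0,0],
    [0,0,0],
    [0,0,0],
    [0,0,0],
    [0,0,0],
    [0,0,0],
    [0,0,0],
    [0,0,0],
    [0,0,0],
    [0,0,0],
    [0,0,0],
  ],
  fingers=[1,1,1,1,1,1,1,1,1,1,1,1],
)

```text
time_s: 9.37
position: [0.4869, -0.31, 0.2861]
orientation: [-0.001, 0.1, 0.995, 0.001]
ft_force: [0.3, 0.3, -3.8]
opening: 0.0496
grasp_force: 62.4
```

Call:
jog_arm(
  delta_pos=[
    [0,15,0],
    [0,30,0],
    [0,32,0],
    [0,32,0],
    [0,32,0],
    [0,32,0],
    [0,32,0],
    [0,32,0],
    [0,32,0],
    [0,32,0],
    [0,32,0],
    [0,32,0],
    [0,32,0],
    [0,32,0],
    [6,32,0],
    [12,32,0],
    [12,32,0],
    [12,32,0],
    [12,25,0],
    [12,17,0],
  ],
  rot=[
    [0,0,0],
    [0,0,0],
    [0,0,0],
    [0,0,0],
    [0,0,0],
    [0,0,0],
    [0,0,0],
    [0,0,0],
    [0,0,0],
    [0,0,0],
    [0,0,0],
    [0,0,0],
    [0,0,0],
    [0,0,0],
    [0,0,0],
    [0,0,0],
    [0,0,0],
    [0,0,0],
    [0,0,0],
    [0,0,0],
  ],
  fingers=[1,1,1,1,1,1,1,1,1,1,1,1,1,1,1,1,1,1,1,1],
)

```text
time_s: 11.03
position: [0.5528, 0.291, 0.2846]
orientation: [-0.002, 0.099, 0.995, -0.001]
ft_force: [0.0, -0.2, -3.3]
opening: 0.0496
grasp_force: 62.8
```

Call:
jog_arm(
  delta_pos=[
    [0,0,-20],
    [0,0,-25],
    [0,0,-20],
    [0,0,0],
    [0,0,0],
    [0,0,0],
  ],
  rot=[
    [0,0,0],
    [0,0,0],
    [0,0,0],
    [0,0,0],
    [0,0,0],
    [0,0,0],
  ],
  fingers=[1,1,1,1,1,1],
)

```text
time_s: 11.53
position: [0.5535, 0.2884, 0.2237]
orientation: [0.001, 0.1, 0.995, -0.0]
ft_force: [-0.7, 0.1, -1.3]
opening: 0.0493
grasp_force: 62.9
```

Run:
```python
from h import *
s=snap('scene','s3');t=snap('top','t3')
cv2.imwrite('pics/c3.png',np.hstack([cv2.resize(s[130:350,110:310],(400,440)),cv2.resize(t[130:350,110:310],(400,440))])[:,:,::-1])
q=ctrl.read_state();print(q['position'],q['orientation'],q['ft_force'])
```

```text
[0.55373267 0.28871905 0.22474803] [1.12146470e-03 1.00002627e-01 9.94986135e-01 8.99307258e-04] [ 0.07719663 -0.49914481 -3.07533183]
```

View pics/c3.png

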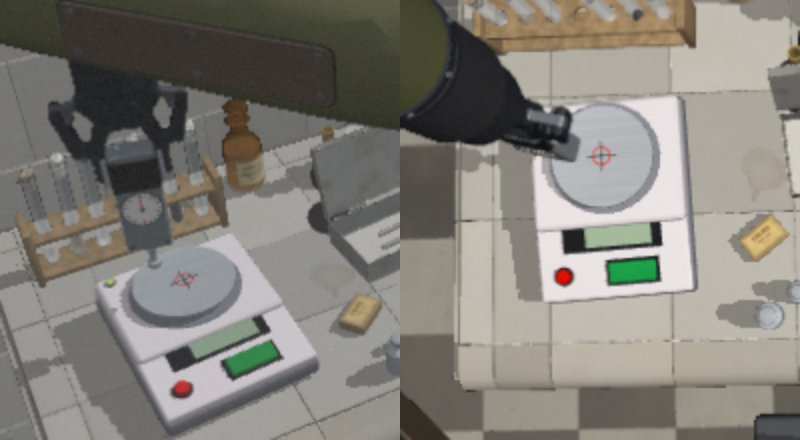

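The gauge is held upright with its tip at scene pixel about (187,261). The green key is up, and the mark is at scene (202,269) and top (210,208). I overshot y by 30 mm, so I'll measure the offset.

Run:
```python
from h import *
for n in('scene','top'):
    im=cv2.imread(f'pics/{n[0]}3.png').astype(int);c=(202,269) if n=='scene' else (210,208)
    k=np.zeros(im.shape[:2],bool);k[c[1]-14:c[1]+14,c[0]-16:c[0]+16]=1
    v,u=np.where(k&(im[...,2]-im[...,1]>35)); e=[(u.min()+u.max())/2,(v.min()+v.max())/2]
    print(n,len(u),e,on(n,*e,.067),on(n,u.mean(),v.mean(),.067))
print('tip seen',on('scene',187.3,261,.104), 'pred px',proj('scene',[.5537,.2887,.1037]))
```

```text
scene 16 [np.float64(201.5), np.float64(269.5)] [0.55525815 0.26040041 0.067     ] [0.55429478 0.26042129 0.067     ]
top 38 [np.float64(210.0), np.float64(207.5)] [0.55417908 0.26142704 0.067     ] [0.55412975 0.2617974  0.067     ]
tip seen [0.5575471  0.28738171 0.104     ] pred px [187.27705137 262.28265198]
```

Call:
jog_arm(
  delta_pos=[
    [0,-14,0],
    [0,-14,0],
    [0,0,-12],
    [0,0,-12],
    [0,0,-5],
    [0,0,-2],
    [0,0,0],
    [0,0,0],
    [0,0,0],
    [0,0,0],
  ],
  rot=[
    [0,0,0],
    [0,0,0],
    [0,0,0],
    [0,0,0],
    [0,0,0],
    [0,0,0],
    [0,0,0],
    [0,0,0],
    [0,0,0],
    [0,0,0],
  ],
  fingers=[1,1,1,1,1,1,1,1,1,1],
)

```text
time_s: 12.47
position: [0.5534, 0.2609, 0.1923]
orientation: [0.0, 0.1, 0.995, 0.0]
ft_force: [-0.6, -0.1, -2.7]
opening: 0.0494
grasp_force: 63.0
```

Run:
```python
from h import *
s=snap('scene','s4')
cv2.imwrite('pics/c4.png',cv2.resize(s[190:310,140:260],(600,600),interpolation=cv2.INTER_CUBIC)[:,:,::-1])
q=ctrl.read_state();print(q['position'],q['ft_force'])
```

```text
[0.55334994 0.2608601  0.19221389] [-0.35596865  0.03519959 -2.51842789]
```

View pics/c4.png

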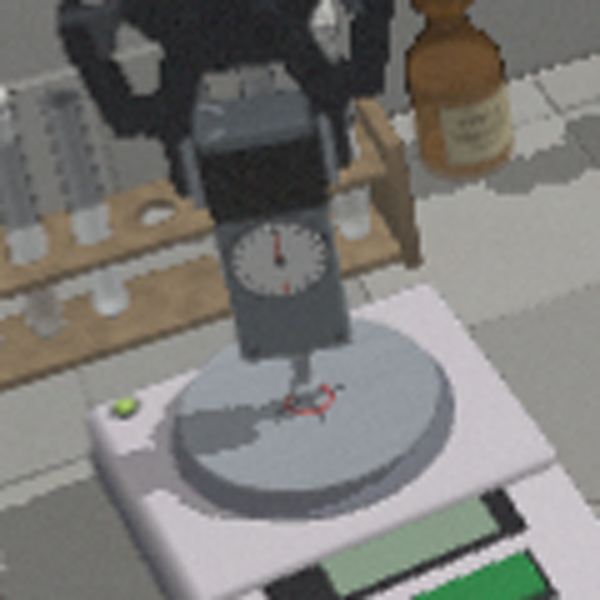

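The tip is just above the ring (tip around crop 300,392; ring centre 308,400) and the pointer is straight up. I'll lower slowly, aiming for the force reading to rise 5 N from -2.6.

Call:
jog_arm(
  delta_pos=[
    [0,-1,-1],
    [0,0,-1],
    [0,0,-1],
    [0,0,-1],
    [0,0,-1],
    [0,0,-1],
    [0,0,0],
    [0,0,0],
    [0,0,0],
    [0,0,0],
  ],
  rot=[
    [0,0,0],
    [0,0,0],
    [0,0,0],
    [0,0,0],
    [0,0,0],
    [0,0,0],
    [0,0,0],
    [0,0,0],
    [0,0,0],
    [0,0,0],
  ],
  fingers=[1,1,1,1,1,1,1,1,1,1],
)

```text
time_s: 13.35
position: [0.5533, 0.2596, 0.1859]
orientation: [0.0, 0.1, 0.995, 0.0]
ft_force: [-1.0, -0.3, -0.1]
opening: 0.0495
grasp_force: 63.2
```

Call:
jog_arm(
  delta_pos=[
    [0,0,-1],
    [0,0,-1],
    [0,0,-0.5],
    [0,0,0],
    [0,0,0],
    [0,0,0],
    [0,0,0],
    [0,0,0],
    [0,0,0],
  ],
  rot=[
    [0,0,0],
    [0,0,0],
    [0,0,0],
    [0,0,0],
    [0,0,0],
    [0,0,0],
    [0,0,0],
    [0,0,0],
    [0,0,0],
  ],
  fingers=[1,1,1,1,1,1,1,1,1],
)

```text
time_s: 14.1
position: [0.5533, 0.2596, 0.1834]
orientation: [0.0, 0.1, 0.995, 0.0]
ft_force: [-0.2, -0.7, 3.0]
opening: 0.0493
grasp_force: 63.4
```

Run:
```python
from h import *
F=[]
for i in range(6):
    s=ctrl.read_camera('scene'); q=ctrl.read_state(); F.append(q['ft_force'][2])
cv2.imwrite('pics/c5.png',cv2.resize(s[225:285,170:230],(600,600),interpolation=cv2.INTER_CUBIC)[:,:,::-1])
print(q['position'],np.mean(F),F)
print('tip pred',(proj('scene',[*q['position'][:2],.067])-[170,225])*10)
```

```text
[0.55323965 0.25962899 0.1832835 ] 1.8256841824165277 [np.float64(2.0594994726758964), np.float64(1.7710013444439978), np.float64(1.576779092916133), np.float64(1.5310352500997848), np.float64(1.9527933462220406), np.float64(2.0629965881413135)]
tip pred [320.97856156 449.08542746]
```

View pics/c5.png

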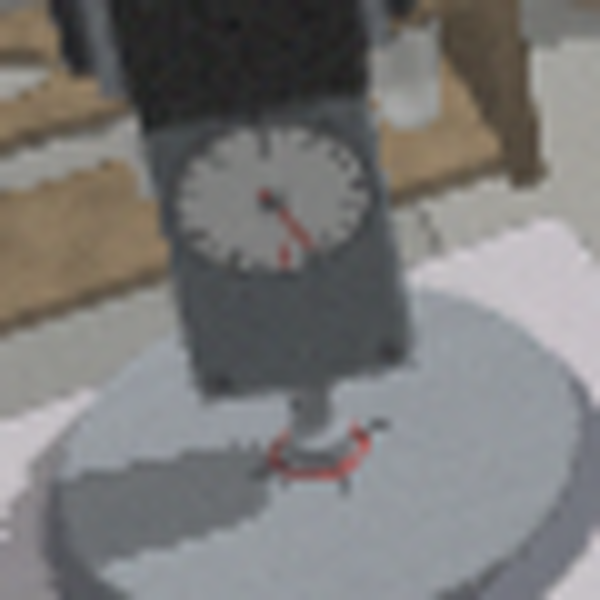

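The pointer is a little short of the red 5 N tick, at about 4.3 N, and the head is centred in the ring. I'll add a small push.

Call:
jog_arm(
  delta_pos=[
    [0,0,-0.6],
    [0,0,0],
    [0,0,0],
    [0,0,0],
    [0,0,0],
    [0,0,0],
    [0,0,0],
    [0,0,0],
  ],
  rot=[
    [0,0,0],
    [0,0,0],
    [0,0,0],
    [0,0,0],
    [0,0,0],
    [0,0,0],
    [0,0,0],
    [0,0,0],
  ],
  fingers=[1,1,1,1,1,1,1,1],
)

```text
time_s: 15.07
position: [0.5532, 0.2596, 0.1827]
orientation: [0.0, 0.1, 0.995, 0.0]
ft_force: [-0.2, -0.0, 2.1]
opening: 0.0493
grasp_force: 63.4
```

Run:
```python
from h import *
s=ctrl.read_camera('scene'); q=ctrl.read_state()
cv2.imwrite('pics/c6.png',cv2.resize(s[225:285,170:230],(500,500),interpolation=cv2.INTER_CUBIC)[:,:,::-1])
print(q['position'],q['ft_force'],q['grasp_force'])
```

```text
[0.55320812 0.25962638 0.18264166] [-0.65503612 -0.38973421  2.85285517] 63.42606067657471
```

View pics/c6.png

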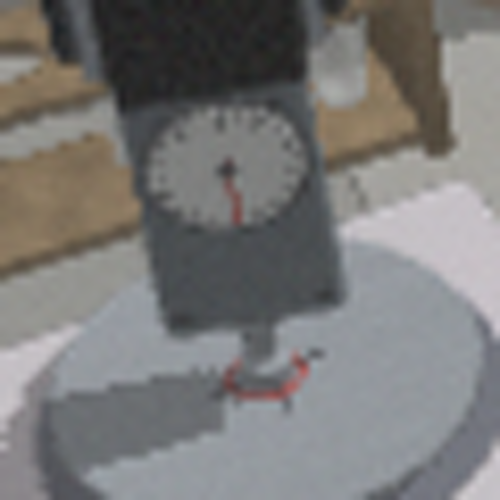

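The pointer lies on the red 5 N tick and the tip is centred in the ring, so I'm handing in.

```bash
python3 -c "
from cell import ctrl
print(ctrl.close_job())"
```

```text
the job is handed in; nothing more can be done
None
```

I tared the balance and handed the job in with the gauge held upright on the pan mark, its pointer on the 5 N tick; the judge's verdict was not shown.

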